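Post the finished order's tally

ROBOT

A 7-joint arm with a two-finger parallel gripper is mounted at the origin on the work surface. World frame = base frame: x ahead of the robot, y to its left, z up, the work surface at z = 0. Lengths are in m, angles in rad, forces in N, time in s.
With the tool pointing down it reaches from about 0.4 to 0.85 m from the base axis. Payload 10.4 kg.
Tool frame: the origin (TCP) lies midway between the tips of the shut fingers; the grasp point (between the pads) lies 19 mm behind it (grip_point_offset is the distance from the TCP to the grasp point, in m); y points along the fingers, z is the direction in which the jaws open and shut, and the axes are right-handed (so a half turn about y gives the same grasp; the last joint's range is limited). The gripper opens to 85 mm and grips with 20 to 120 N. Pads are 22 mm wide; open, the fingers measure 114 mm over their backs; the gripper's body (76 mm by 85 mm) begins 54 mm behind the grasp point. The pads swing forward as they close: fully open they stand 13 mm farther back than shut.
Start: joints at [1.088, 0.332, -0.065, 1.46, 0.022, 1.35, -0.088], TCP at [0.277, -0.56, 0.231] pointing down, gripper open.
Joint ranges: [-2.6, 2.6], [-0.5, 2.12], [-1.47, 1.34], [0.16, 2.42], [-1.27, 4.41], [0.06, 2.06], [-2.6, 2.6]. Speed limits (rad/s): [2.22, 2.22, 2.79, 2.79, 3.14, 3.14, 3.14].

INTERFACE

Orientations are given as a unit quaternion [x, y, z, w].
In Python, from workcell import * gives the robot as it stands.
- The arm moves only by the tool send_rows, never from a script. Its argument "motion" is a list of rows, each a list of 7 numbers: the opening in per cent of the stroke, from 0 (shut) to 100 (fully open), then the shift along the tool's x, y, z in m, then the turn, a rotation vector about the tool's x, y, z in rad. In form: [[claw, tx, ty, tz, ax, ay, az], ...]. A call has 1 to 10 rows; each row is the pose to reach, as a shift and turn from the pose commanded when the call began, along the tool's axes at that moment; what a row does not reach only later rows make up. A row lasts 1/12 s, in which the tool goes at most 41.7 mm and 7.16 degrees, less where a joint would pass 70% of its speed; a pose out of reach is approached as far as the arm can. A call with a gripper value outside its range is refused whole. The fingers move at their own pace and stop on an object; "squeeze" is the grip in N (left out, the last holds). Time passes only in rows, so rows that repeat a pose let the fingers close. It gives the time, the measured TCP pose, the force and the opening at its end, in the units of the state.
- get_obs(): the state, without advancing time (a new reading comes with each control period).
- camera(name): name is "side" or "top"; returns a dict with "pixels" (420x560x3 uint8, red, green, blue), "range_z" (420x560 float32, m along the optical axis (not along the pixel's ray), 0 where there is no reading), "fovy" (degrees; the focal length in pixels is half the picture's height over the tangent of half this angle, whatever the lens; pixels are square), "cx", "cy" (the principal point, pixels), "view" (4x4, takes a point from world to camera coordinates). Camera axes: x right, y down, z forward; pixel columns grow to the right and rows downward; lengths in m; the calibration is good to about 2 mm. A picture is of the moment at which its call begins.
- hand_in(): hands the job in, once; it reports no verdict.
The state is a dict: "clock": time; "joint_pos": joint angles; "joint_velocities": joint speeds; "tau": joint torques, N m; "position": TCP position; "ee_rot": TCP orientation; "ft_force": force on the tool from outside, world axes, zero at the start; "torque": the same for the moment, N m; "grip_width": opening from 0.0 (shut) to 1.0 (fully open).
Only numpy, scipy, OpenCV 4.12 (cv2) and the standard library are available. Lean on these libraries where they do the work, as an engineer would, in place of code of your own. Each camera call takes 0.05 s, during which the arm holds its last target.

TASK

The red dove's order is finished: pull the red-topped tally up out of its sprung catch in the rail, and post it upright, foot first, through the slot in the brass plate on top of the oak order box (the plate is up to a centimetre off centre), pushing it past the sprung rollers until it drops right inside. Leave the other two tallies in the rail and do not disturb the other things on the table.

Things in the scene. Friction and masses are not known exactly. Their poses are not given: they have to be found in the camera images.
- red_mid (a point): centre of the red order tally, a flat upright maple piece 10 mm thick (own x): foot 80 mm wide (own y), 40 high; on it, centred, a red tab 40 wide, 30 high; 70 mm high in all, about 50 g. This point is 35 mm above its underside (shoulders of the foot 5 mm, tab top 35 mm above it), and 55 mm above the table in the rail. Own z points up as it stands.
- blue_mid (a point): centre of the blue order tally, a flat upright maple piece 10 mm thick (own x): foot 80 mm wide (own y), 40 high; on it, centred, a blue tab 40 wide, 30 high; 70 mm high in all, about 50 g. This point is 35 mm above its underside (shoulders of the foot 5 mm, tab top 35 mm above it), and 55 mm above the table in the rail. Own z points up as it stands.
- yellow_mid (a point): centre of the yellow order tally, a flat upright maple piece 10 mm thick (own x): foot 80 mm wide (own y), 40 high; on it, centred, a yellow tab 40 wide, 30 high; 70 mm high in all, about 50 g. This point is 35 mm above its underside (shoulders of the foot 5 mm, tab top 35 mm above it), and 55 mm above the table in the rail. Own z points up as it stands.
- rail: fixed dark wooden rail, 346 mm long (own y), 70 wide (own x); origin under its centre, z up. Three tally places at y = -110, 0, 110 mm: grooves 12 mm wide along y, floor 20 mm and walls 40 mm above the table (outer faces 13 mm from the middle). Posts 26 x 14 mm, 78 mm high, stand 55 mm either side of each place, at their y.
- catch (a point): middle of the rail, at the height (66 mm) of the catches: from each post a sprung brass roller, radius 9 mm, overhangs the shoulder of the tally's foot by 2 mm. A straight upward pull of about 4 to 12 N brings a tally past its two rollers; it is clear of them once lifted 60 mm. Axes as the rail's.
- slot (a point): marked middle of the order box's top, 150 mm above the table, level with the brass slot plate (70 x 144 mm), z up. The plate was screwed on by eye: its slot lies at y = 0 but anywhere from 10 mm before to 10 mm behind this point in x; only looking or feeling tells. Slot 84 mm long (y), 12.5 wide (x), throat 40 mm deep, edges rounded by 2.5 mm. Fingers do not fit in it.
- grip_rollers (a point): 24 mm below the slot point: at each end of the slot (own y) a sprung brass roller, radius 9 mm, stands 2 mm into the foot's way. The foot meets them when its underside is about 18 mm down; about 5 to 12 N drives it in; they then hold it when let go. Once its shoulders are past them (tab top about 6 mm above the plate, pushed on the tab) it drops in by itself.
- order_box: fixed oak box, 160 mm (own x) by 200 (own y), 147 high under the 3 mm slot plate, its top board 6 mm larger all round; origin under its centre. Hollow, inner floor 12 mm above the table; drawer front with turned wooden knob on the -x side (stays shut), clear pane on the +x side.
- dove: red-glazed clay dove whistle, about 110 x 45 x 80 mm, loose; origin under its centre. Bystander.
- drill: steel hand drill lying down, about 310 x 60 x 75 mm, loose; origin under its centre, long axis own x. Bystander.
- horn: horn bird call, about 140 x 40 x 40 mm, lying loose; origin under its centre, long axis own x. Bystander.
- rod: brass tuning rod with square ends, 192 x 18 x 18 mm, lying loose; origin under its centre, long axis own x. Bystander.

How it is judged:
By the outcome, as a careful person would: the job done as asked, in the order asked, and still so for the second after the job is handed in, with the robot touching nothing.
It also fails if it takes over 67 s, if anything falls off the work surface, if the arm or the gripper's body presses on something with over 40 N, if the wrist force passes 120 N, or if a joint passes its speed limit or range.

## Working session

There is one attempt and no reset: what is moved stays moved. The work goes in short steps, Python scripts to look and compute and a tool call to move; the robot and the scene stay as the last step left them, time stands still between calls to the robot, and variables do not carry over. Pictures are saved under pics/ and viewed, and the job is handed in when it is done.

Besides the shell and the picture viewer there is one more tool, called after "Emit:" as a command line: name --pt "numbers of a row" for each row, then --argument value for the rest. send_rows: Moves the arm, as the interface text tells. Its arguments: {"type":"object","properties":{"motion":{"type":"array"},"squeeze":{"type":"number"}},"required":["motion"]}

```bash
ls; mkdir -p pics; python3 - <<'E'
from workcell import *
import cv2,numpy as np
o=get_obs()
for k,v in o.items(): print(k,np.round(v,4))
for n in ("side","top"):
    c=camera(n); cv2.imwrite(f"pics/{n}0.png",c["pixels"][:,:,::-1]); np.savez(f"{n}0.npz",**c)
    print(n,c["fovy"],c["cx"],c["cy"],np.round(c["view"],4).tolist())
E
```

```text
pics
clock 0.0
joint_pos [ 1.0884  0.3329 -0.0647  1.461   0.0216  1.3499 -0.0885]
joint_velocities [-0.0008  0.0003 -0.0004 -0.0007  0.0011 -0.0002 -0.0001]
tau [-1.10000e-03 -6.25433e+01  4.86000e-02 -3.91606e+01  1.62000e-02
  1.00000e-02  0.00000e+00]
position [ 0.2772 -0.5597  0.2305]
ee_rot [-0.1613  0.689  -0.688   0.161 ]
ft_force [-0.4427 -0.5534  0.6871]
torque [ 0.0193 -0.0052 -0.03  ]
grip_width 1.0009
side 55.670124121189495 281.9842635872628 214.04817603739934 [[0.8464, -0.5326, -0.0001, -0.5288], [-0.4131, -0.6565, -0.6312, 0.2992], [0.3361, 0.5343, -0.7756, 0.7058], [0.0, 0.0, 0.0, 1.0]]
top 50.36013981352133 280.4452694815752 209.1475617831579 [[0.025, -0.9994, 0.0255, -0.0508], [-0.9851, -0.029, -0.1698, 0.607], [0.1704, -0.0209, -0.9852, 0.9582], [0.0, 0.0, 0.0, 1.0]]
```

View pics/side0.png

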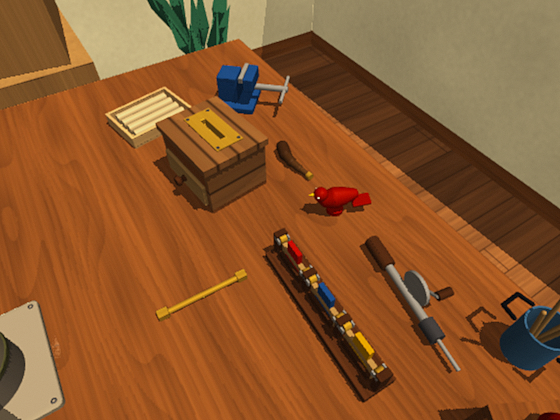

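View pics/top0.png

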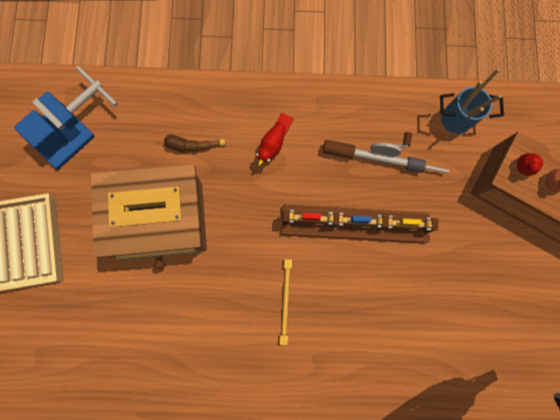

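The side view shows the rail running from (280,235) to (375,390), with the red tab at (295,253). The box's brass plate is near (215,128). In the top view the red tab is at (311,217) and the slot at (145,206). Next I'll measure them.

```bash
cat > h.py <<'E'
import numpy as np,cv2
def f_of(c): return 210/np.tan(np.radians(float(c["fovy"]))/2)
def ray(c,u,v):
    f=f_of(c);V=np.asarray(c["view"]);R=V[:3,:3];t=V[:3,3]
    d=np.stack([(np.asarray(u,float)-c["cx"])/f,(np.asarray(v,float)-c["cy"])/f,np.ones_like(np.asarray(u,float))],-1)
    return -R.T@t, d@R
def onz(c,u,v,z):
    o,d=ray(c,u,v); return o+d*((z-o[2])/d[...,2])[...,None]
def depthpts(c):
    v,u=np.mgrid[0:420,0:560]; o,d=ray(c,u,v); return o+d*np.asarray(c["range_z"])[...,None]
def proj(c,P):
    V=np.asarray(c["view"]);p=np.asarray(P)@V[:3,:3].T+V[:3,3];f=f_of(c)
    return np.stack([c["cx"]+f*p[...,0]/p[...,2],c["cy"]+f*p[...,1]/p[...,2]],-1)
E
python3 - <<'E'
from h import *
for n in("side","top"):
    c=dict(np.load(f"{n}0.npz")); im=c["pixels"]; P=depthpts(c); hsv=cv2.cvtColor(im,cv2.COLOR_RGB2HSV)
    H,S,V=[hsv[...,i].astype(int) for i in range(3)]
    X=P[...,0];Y=P[...,1];Z=P[...,2]
    ok=c["range_z"]>0
    print(n)
    masks=dict(red=((H<6)|(H>174))&(S>200)&(V>80),blue=(H>105)&(H<125)&(S>150)&(V>80),yel=(H>22)&(H<30)&(S>180)&(V>120))
    for k,m in masks.items():
        m=m&ok&(Z>.06)&(Z<.115)
        nn,l,st,ce=cv2.connectedComponentsWithStats(m.astype(np.uint8))
        for i in range(1,nn):
            if st[i,4]>25:
                q=P[l==i]; tp=q[q[:,2]>np.percentile(q[:,2],60)]
                print(k,st[i],np.round(np.median(q,0),4),"top",np.round(tp.mean(0),4),round(q[:,2].max(),4))
    # box top, plate
    m=ok&(Z>.14)&(Z<.16)&(X>.3)&(X<.8)&(Y>.05)&(Y<.5)
    q=P[m]; r=cv2.minAreaRect(q[:,:2].astype(np.float32)*1000); print("boxtop",r,np.median(q[:,2]),m.sum())
    pl=m&(H>20)&(H<32)&(S>140)
    q=P[pl]; print("plate",cv2.minAreaRect(q[:,:2].astype(np.float32)*1000),np.median(q[:,2]),pl.sum())
    x0,x1,y0,y1=(75,215,155,275) if n=="top" else (150,280,85,215)
    cv2.imwrite(f"pics/{n}box.png",cv2.resize(im[y0:y1,x0:x1,::-1],None,fx=5,fy=5,interpolation=cv2.INTER_CUBIC))
    x0,x1,y0,y1=(270,450,195,250) if n=="top" else (255,405,220,410)
    cv2.imwrite(f"pics/{n}rail.png",cv2.resize(im[y0:y1,x0:x1,::-1],None,fx=4 if n=="top" else 3,fy=4 if n=="top" else 3,interpolation=cv2.INTER_CUBIC))
E
```

```text
side
red [314 187  44  14 439] [ 0.7586 -0.0128  0.0677] top [ 0.7454 -0.0047  0.0722] 0.0785
red [288 241  14  23 124] [ 0.5878 -0.111   0.0885] top [ 0.5879 -0.1033  0.0898] 0.0924
blue [243  65  15  17 160] [0.8095 0.4664 0.1035] top [0.8083 0.4677 0.105 ] 0.1066
blue [217  66  24  14 252] [0.7612 0.5085 0.0987] top [0.7612 0.5103 0.1   ] 0.1024
blue [319 283  16  19 102] [ 0.5853 -0.2135  0.0889] top [ 0.585  -0.2164  0.09  ] 0.0916
boxtop ((581.0697021484375, 244.3466796875), (174.1144561767578, 217.52432250976562), 7.307748317718506) 0.14645636607636392 4570
plate ((589.1917114257812, 251.28207397460938), (26.664295196533203, 132.7718963623047), 22.05211067199707) 0.1483597453981056 13
top
red [258 123  27  39 529] [ 0.7618 -0.009   0.0677] top [ 0.7485 -0.002   0.0725] 0.0802
red [303 213  18   7  98] [ 0.5885 -0.1022  0.0881] top [ 0.5894 -0.1003  0.0901] 0.0933
blue [ 40  93  33  31 321] [0.8111 0.464  0.1044] top [0.81   0.4647 0.106 ] 0.1086
blue [ 15 111  39  37 655] [0.764  0.5109 0.0994] top [0.7627 0.5128 0.1011] 0.1063
blue [352 217  18   5  59] [ 0.5851 -0.2094  0.0879] top [ 0.5858 -0.2092  0.0899] 0.0927
yel [404 220  17   3  46] [ 0.5843 -0.3222  0.0887] top [ 0.5837 -0.3245  0.0904] 0.0922
boxtop ((582.8429565429688, 244.11358642578125), (172.9408721923828, 213.1437530517578), 7.228631019592285) 0.14687113810642816 8563
plate ((0.0, 0.0), (0.0, 0.0), 0.0) nan 0
  return _methods._mean(a, axis=axis, dtype=dtype,
  ret = ret.dtype.type(ret / rcount)
```

View pics/topbox.png

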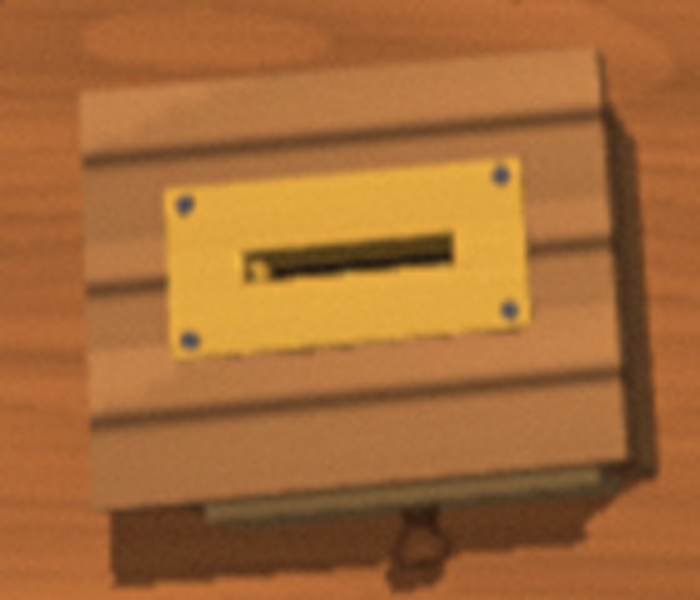

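View pics/sidebox.png

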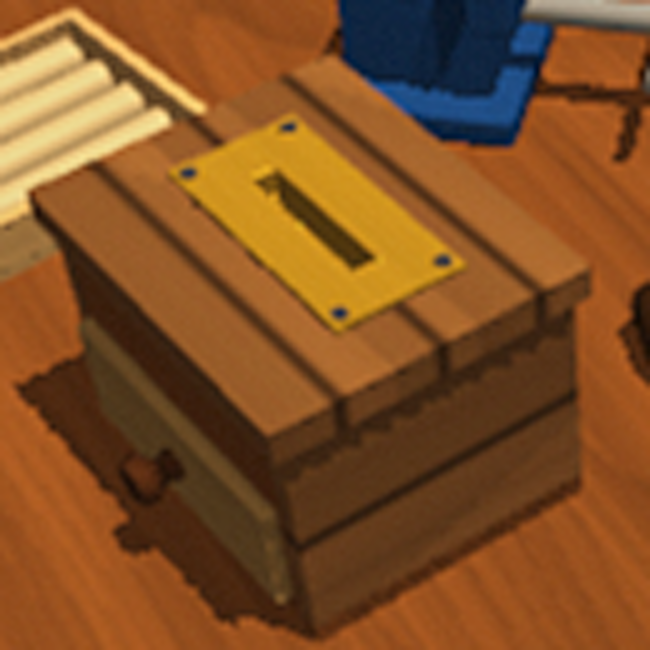

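View pics/toprail.png

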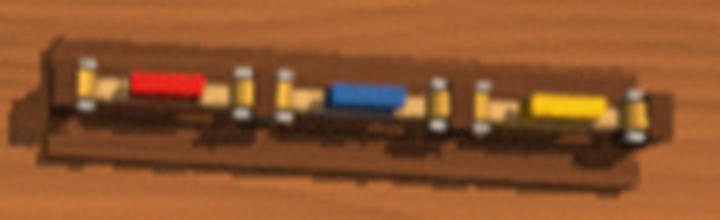

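View pics/siderail.png

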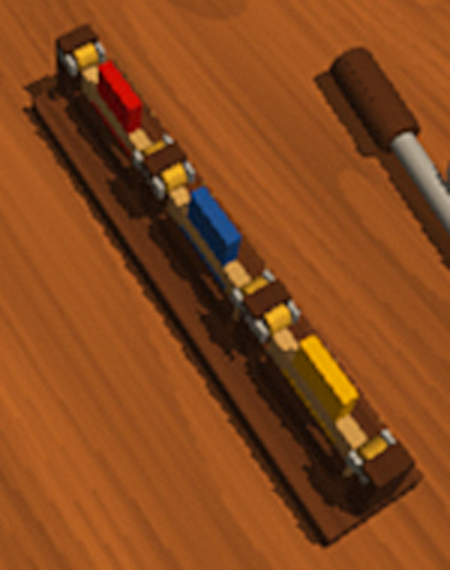

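```bash
cat > m.py <<'E'
from h import *
def rectfit(P2):  # mm
    return cv2.minAreaRect(P2.astype(np.float32))
def subpix_mask(im,fn,x0,x1,y0,y1,s=8):
    a=cv2.resize(im[y0:y1,x0:x1],None,fx=s,fy=s,interpolation=cv2.INTER_CUBIC)
    hsv=cv2.cvtColor(a,cv2.COLOR_RGB2HSV).astype(int)
    m=fn(hsv[...,0],hsv[...,1],hsv[...,2]).astype(np.uint8)
    n,l,st,ce=cv2.connectedComponentsWithStats(m); i=1+np.argmax(st[1:,4]); m=(l==i).astype(np.uint8)
    m=cv2.morphologyEx(m,cv2.MORPH_OPEN,np.ones((9,9)))
    cn,h=cv2.findContours(m,cv2.RETR_CCOMP,cv2.CHAIN_APPROX_NONE)
    return [( (k[:,0,0]+.5)/s-.5+x0,(k[:,0,1]+.5)/s-.5+y0,cv2.contourArea(k)) for k in sorted(cn,key=lambda k:-len(k))],m
E
python3 - <<'E'
from m import *
for n in("side","top"):
    c=dict(np.load(f"{n}0.npz")); im=c["pixels"]
    o,_=ray(c,0,0); print(n,"cam",np.round(o,3))
    b=(75,215,155,275) if n=="top" else (150,280,85,215)
    cs,m=subpix_mask(im,lambda H,S,V:(H>=20)&(H<34)&(S>150)&(V>150),*b)
    for u,v,A in cs[:2]:
        p=onz(c,u,v,.150)[:,:2]*1000; print("plate/slot",rectfit(p),A)
    b=(295,330,205,230) if n=="top" else (280,310,230,270)
    for nm,th in(("bright",150 if n=="top" else 170),("all",60)):
        cs,m=subpix_mask(im,lambda H,S,V:((H<6)|(H>174))&(S>190)&(V>th),*b)
        p=onz(c,cs[0][0],cs[0][1],.090)[:,:2]*1000; print("red",nm,rectfit(p))
    for nm,b,fn in(("blue",(345,380,210,230) if n=="top" else (310,345,275,315),lambda H,S,V:(H>100)&(H<125)&(S>150)&(V>130)),("yel",(395,430,213,232) if n=="top" else (345,385,325,370),lambda H,S,V:(H>22)&(H<32)&(S>180)&(V>190))):
        cs,m=subpix_mask(im,fn,*b)
        p=onz(c,cs[0][0],cs[0][1],.090)[:,:2]*1000; print(nm,rectfit(p))
    P=depthpts(c);m=(P[...,2]>.0)&(P[...,2]<.02)
E
```

```text
side cam [ 0.334 -0.462  0.736]
plate/slot ((587.8016967773438, 243.4331512451172), (68.83061981201172, 142.67140197753906), 7.104256629943848) 68930.5
plate/slot ((587.6478881835938, 242.19009399414062), (21.699960708618164, 87.77649688720703), 9.575576782226562) 11039.0
red bright ((589.0953369140625, -102.38147735595703), (39.525535583496094, 9.78854751586914), 88.16515350341797)
red all ((584.14013671875, -109.21070861816406), (54.9581184387207, 20.969573974609375), 87.66458129882812)
blue ((586.1734008789062, -212.36325073242188), (38.439208984375, 8.275961875915527), 88.2312240600586)Traceback (most recent call last):
  File "<stdin>", line 14, in <module>
  File "m.py", line 8, in subpix_mask
    n,l,st,ce=cv2.connectedComponentsWithStats(m); i=1+np.argmax(st[1:,4]); m=(l==i).astype(np.uint8)
                                                       ~~~~~~~~~^^^^^^^^^^
    return _wrapfunc(a, 'argmax', axis=axis, out=out, **kwds)
    return bound(*args, **kwds)
ValueError: attempt to get argmax of an empty sequence
```

```bash
python3 - <<'E'
from m import *
for n in("side","top"):
    c=dict(np.load(f"{n}0.npz")); im=c["pixels"]
    b=(75,215,155,275) if n=="top" else (150,280,85,215)
    cs,m=subpix_mask(im,lambda H,S,V:(H>=18)&(H<34)&(S>150)&(V>150),*b)
    for u,v,A in cs[:2]:
        p=onz(c,u,v,.150)[:,:2]*1000; print("plate/slot",rectfit(p),A)
    for nm,b,fn in(("red",(295,330,205,230) if n=="top" else (280,310,230,270),lambda H,S,V:((H<6)|(H>174))&(S>190)&(V>170)),("blue",(345,380,210,230) if n=="top" else (310,345,275,315),lambda H,S,V:(H>100)&(H<125)&(S>150)&(V>130)),("yel",(395,430,213,232) if n=="top" else (345,385,325,370),lambda H,S,V:(H>=20)&(H<34)&(S>200)&(V>160))):
      try:
        cs,m=subpix_mask(im,fn,*b)
        p=onz(c,cs[0][0],cs[0][1],.090)[:,:2]*1000; print(n,nm,rectfit(p))
      except ValueError as e: print(nm,"none")
from workcell import *
from scipy.spatial.transform import Rotation as R
print(R.from_quat(get_obs()["ee_rot"]).as_matrix().round(4))
E
```

```text
plate/slot ((587.9970703125, 243.64048767089844), (71.38874053955078, 146.98951721191406), 7.0149431228637695) 75581.0
plate/slot ((587.9352416992188, 242.18609619140625), (14.054647445678711, 83.31991577148438), 7.2094011306762695) 8321.5
side red ((589.0953369140625, -102.38147735595703), (39.525535583496094, 9.78854751586914), 88.16515350341797)
side blue ((586.1734008789062, -212.36325073242188), (38.439208984375, 8.275961875915527), 88.2312240600586)
side yel ((582.9301147460938, -322.680419921875), (41.02761459350586, 10.814626693725586), 88.13307189941406)
plate/slot ((589.27587890625, 244.5189208984375), (70.38455200195312, 144.57664489746094), 7.192230701446533) 150110.0
plate/slot ((589.2103271484375, 243.8361053466797), (13.692068099975586, 84.32421875), 7.161585807800293) 15866.0
top red ((590.146240234375, -101.51505279541016), (39.86292266845703, 11.02727222442627), 89.22401428222656)
top blue ((586.1309814453125, -210.55068969726562), (36.726295471191406, 7.539797782897949), 88.95320129394531)
top yel ((583.4019165039062, -320.659912109375), (40.958744049072266, 11.641172409057617), 88.42379760742188)
[[-8.961e-01 -6.000e-04  4.438e-01]
 [-4.438e-01  1.100e-03 -8.961e-01]
 [ 0.000e+00 -1.000e+00 -1.200e-03]]
```

```bash
cat > go.py <<'E'
import sys,numpy as np
from workcell import *
from scipy.spatial.transform import Rotation as R
def plan(x,y,z,deg):
    o=get_obs();T=R.from_quat(o["ee_rot"]);t=np.radians(deg)
    zt=np.array([np.cos(t),np.sin(t),0]);yt=np.array([0,0,-1.]);G=R.from_matrix(np.stack([np.cross(yt,zt),yt,zt],1))
    d=T.inv().apply(np.array([x,y,z])-o["position"]);r=(T.inv()*G).as_rotvec()
    print("shift",d.round(4),"turn",r.round(4),"| pos",np.round(o["position"],4),"F",np.round(o["ft_force"],2),"M",np.round(o["torque"],2),"t",round(float(o["clock"]),2),"grip",round(float(o["grip_width"]),3))
if __name__=="__main__": plan(*map(float,sys.argv[1:5]))
E
python3 go.py .5896 -.1020 .200 -1.7; python3 go.py .5896 -.1020 .200 -1.7
```

```text
shift [-0.4831  0.0309 -0.2716] turn [ 1.1000e-03 -1.0813e+00 -6.0000e-04] | pos [ 0.2772 -0.5598  0.2306] F [0.47 1.2  0.54] M [-0.04  0.04  0.02] t 0.1 grip 1.002
shift [-0.4831  0.0309 -0.2716] turn [ 1.1000e-03 -1.0813e+00 -6.0000e-04] | pos [ 0.2772 -0.5598  0.2306] F [0.47 1.2  0.54] M [-0.04  0.04  0.02] t 0.1 grip 1.002
```

Emit:
send_rows --pt "60 -0.025 0 -0.014 0 -0.055 0" --pt "60 -0.05 0 -0.028 0 -0.11 0" --pt "60 -0.075 0 -0.042 0 -0.165 0" --pt "60 -0.1 0 -0.056 0 -0.22 0" --pt "60 -0.125 0 -0.07 0 -0.275 0" --pt "60 -0.15 0 -0.084 0 -0.33 0" --pt "60 -0.175 0 -0.098 0 -0.385 0" --pt "60 -0.2 0 -0.112 0 -0.44 0" --pt "60 -0.225 0 -0.126 0 -0.5 0" --pt "60 -0.24 0 -0.135 0 -0.54 0" --squeeze 60

```text
clock: 0.93
position: [0.4342, -0.3296, 0.2312]
ee_rot: [-0.341, 0.62, -0.619, 0.341]
ft_force: [0.3, -0.2, 0.9]
grip_width: 0.6
```

```bash
python3 go.py .5896 -.1020 .200 -1.7
```

```text
shift [-0.2753  0.0314  0.0095] turn [ 0.     -0.5351 -0.0009] | pos [ 0.4342 -0.3296  0.2312] F [ 0.28 -0.15  0.88] M [-0.   -0.05  0.06] t 0.93 grip 0.6
```

Emit:
send_rows --pt "50 -0.03 0 0.001 0 -0.06 0" --pt "50 -0.06 0 0.002 0 -0.12 0" --pt "50 -0.09 0 0.003 0 -0.18 0" --pt "50 -0.12 0 0.004 0 -0.24 0" --pt "50 -0.15 0 0.005 0 -0.3 0" --pt "50 -0.18 0 0.006 0 -0.36 0" --pt "50 -0.21 0 0.007 0 -0.42 0" --pt "50 -0.24 0.01 0.008 0 -0.48 0" --pt "50 -0.265 0.02 0.009 0 -0.52 0" --pt "50 -0.2753 0.0314 0.0095 0 -0.535 0"

```text
clock: 1.77
position: [0.5908, -0.1025, 0.1995]
ee_rot: [-0.492, 0.508, -0.507, 0.493]
ft_force: [-0.1, 0.9, 0.2]
grip_width: 0.503
```

```bash
python3 go.py .5896 -.1020 .070 -1.7;python3 - <<'E'
from workcell import *
import cv2
for n in("side","top"):
    c=camera(n);x0,x1,y0,y1=(200,420,130,290) if n=="top" else (200,420,130,300)
    cv2.imwrite(f"pics/{n}1.png",cv2.resize(c["pixels"][y0:y1,x0:x1,::-1],None,fx=3,fy=3))
E
```

```text
shift [-0.0003  0.1295 -0.0014] turn [-0.0009 -0.0005 -0.0015] | pos [ 0.5908 -0.1025  0.1995] F [-0.08  0.93  0.21] M [0.04 0.04 0.  ] t 1.77 grip 0.503
```

View pics/side1.png

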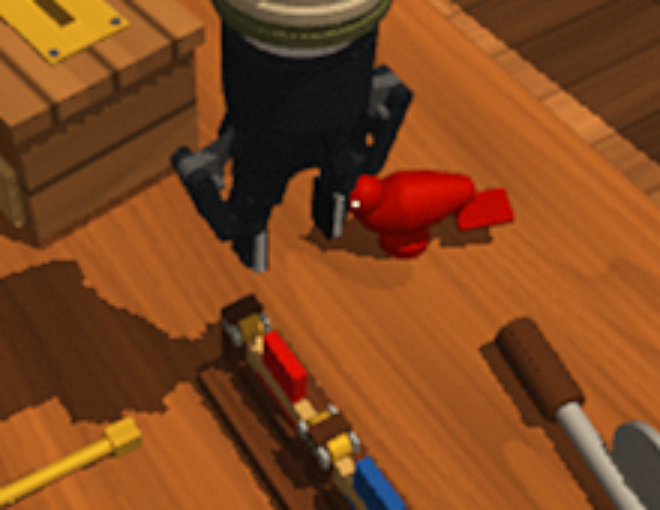

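The gripper is over the red tally, at about (290,230) in the crop, and its jaws straddle the tab line. Descending now.

Emit:
send_rows --pt "50 -0.0003 0.02 -0.0014 -0.001 0 -0.001" --pt "50 -0.0003 0.04 -0.0014 -0.001 0 -0.001" --pt "50 -0.0003 0.06 -0.0014 -0.001 0 -0.001" --pt "50 -0.0003 0.08 -0.0014 -0.001 0 -0.001" --pt "50 -0.0003 0.095 -0.0014 -0.001 0 -0.001" --pt "50 -0.0003 0.11 -0.0014 -0.001 0 -0.001" --pt "50 -0.0003 0.122 -0.0014 -0.001 0 -0.001" --pt "50 -0.0003 0.131 -0.0014 -0.001 0 -0.001" --pt "50 -0.0003 0.136 -0.0014 -0.001 0 -0.001" --pt "50 -0.0003 0.136 -0.0014 -0.001 0 -0.001"

```text
clock: 2.7
position: [0.5873, -0.1064, 0.0631]
ee_rot: [-0.492, 0.509, -0.509, 0.49]
ft_force: [-0.5, 0.6, 0.2]
grip_width: 0.5
```

```bash
python3 go.py .5896 -.1020 .063 -1.7;python3 - <<'E'
from workcell import *
import cv2
for n in("side","top"):
    c=camera(n);x0,x1,y0,y1=(200,420,130,290) if n=="top" else (220,400,170,300)
    cv2.imwrite(f"pics/{n}2.png",cv2.resize(c["pixels"][y0:y1,x0:x1,::-1],None,fx=4,fy=4))
E
```

```text
shift [-0.0045  0.0001  0.0021] turn [ 0.0023 -0.0072  0.0011] | pos [ 0.5873 -0.1064  0.0631] F [-0.52  0.65  0.2 ] M [ 0.02 -0.    0.01] t 2.7 grip 0.5
```

View pics/side2.png

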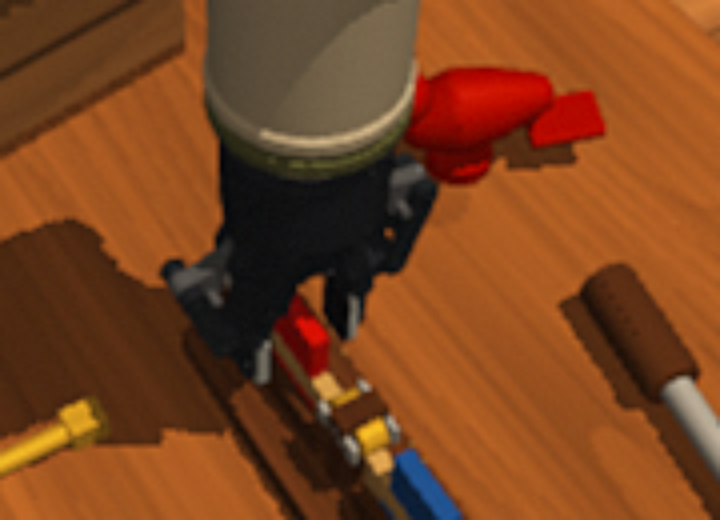

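Emit:
send_rows --pt "50 -0.002 0 0.001 0.002 -0.007 0.001" --pt "50 -0.0045 0 0.002 0.002 -0.007 0.001" --pt "50 -0.0045 0 0.002 0.002 -0.007 0.001"

```text
clock: 3.05
position: [0.5907, -0.1005, 0.0646]
ee_rot: [0.492, -0.506, 0.508, -0.493]
ft_force: [-0.6, 0.2, 0.6]
grip_width: 0.5
```

```bash
python3 go.py .5896 -.1020 .063 -1.7
```

```text
shift [ 0.0015  0.0016 -0.0011] turn [-0.0022  0.0015 -0.0002] | pos [ 0.5907 -0.1005  0.0646] F [-0.58  0.22  0.56] M [0.07 0.07 0.02] t 3.05 grip 0.5
```

Emit:
send_rows --pt "50 0 0 0 0 0 0"

```text
clock: 3.13
position: [0.5904, -0.101, 0.0643]
ee_rot: [0.492, -0.507, 0.508, -0.493]
ft_force: [-0.0, 0.1, -0.6]
grip_width: 0.5
```

Emit:
send_rows --pt "50 0 0 0 0 0 0"

```text
clock: 3.22
position: [0.5902, -0.1013, 0.0641]
ee_rot: [0.492, -0.507, 0.508, -0.493]
ft_force: [0.2, -0.4, 0.7]
grip_width: 0.497
```

Emit:
send_rows --pt "50 0 0 0 0 0 0"

```text
clock: 3.3
position: [0.5901, -0.1014, 0.064]
ee_rot: [0.492, -0.507, 0.508, -0.493]
ft_force: [-0.5, -0.4, -0.6]
grip_width: 0.501
```

Emit:
send_rows --pt "50 0 0 0 0 0 0"

```text
clock: 3.38
position: [0.5901, -0.1014, 0.0639]
ee_rot: [0.492, -0.507, 0.508, -0.493]
ft_force: [-0.5, 0.1, -0.2]
grip_width: 0.499
```

The readings have settled and no drift is left, so I'm closing on the tab.

Emit:
send_rows --pt "0 0 0 0 0 0 0" --pt "0 0 0 0 0 0 0" --pt "0 0 0 0 0 0 0" --pt "0 0 0 0 0 0 0" --pt "0 0 0 0 0 0 0" --pt "0 0 0 0 0 0 0" --pt "0 0 0 0 0 0 0" --pt "0 0 0 0 0 0 0" --squeeze 60

```text
clock: 4.05
position: [0.5902, -0.1014, 0.064]
ee_rot: [0.492, -0.507, 0.508, -0.493]
ft_force: [0.1, -0.6, 2.2]
grip_width: 0.104
```

```bash
python3 go.py .5896 -.1020 .063 -1.7
```

```text
shift [ 0.0006  0.001  -0.0006] turn [-0.0013  0.0007  0.0001] | pos [ 0.5902 -0.1014  0.064 ] F [ 0.06 -0.56  2.17] M [-0.03 -0.05  0.01] t 4.05 grip 0.104
```

Emit:
send_rows --pt "0 0 -0.004 0 0 0 0" --pt "0 0 -0.009 0 0 0 0" --pt "0 0 -0.015 0 0 0 0" --pt "0 0 -0.022 0 0 0 0" --pt "0 0 -0.03 0 0 0 0" --pt "0 0 -0.039 0 0 0 0" --pt "0 0 -0.048 0 0 0 0" --pt "0 0 -0.057 0 0 0 0" --pt "0 0 -0.066 0 0 0 0" --pt "0 0 -0.075 0 0 0 0"

```text
clock: 4.88
position: [0.5903, -0.1014, 0.1404]
ee_rot: [0.492, -0.507, 0.508, -0.493]
ft_force: [-0.4, 0.2, -0.8]
grip_width: 0.102
```

Emit:
send_rows --pt "0 0 -0.015 0 0 0 0" --pt "0 0 -0.035 0 0 0 0" --pt "0 0 -0.055 0 0 0 0" --pt "0 0 -0.075 0 0 0 0" --pt "0 0 -0.09 0 0 0 0" --pt "0 0 -0.1 0 0 0 0" --pt "0 0 -0.105 0 0 0 0" --pt "0 0 -0.105 0 0 0 0" --pt "0 0 -0.105 0 0 0 0" --pt "0 0 -0.105 0 0 0 0"

```text
clock: 5.72
position: [0.5895, -0.1013, 0.2428]
ee_rot: [-0.493, 0.507, -0.507, 0.493]
ft_force: [0.1, 0.8, -1.1]
grip_width: 0.104
```

```bash
python3 go.py .5901 -.1014 .244 -1.7;python3 - <<'E'
from workcell import *
import cv2,numpy as np
for n in("side","top"):
    c=camera(n);np.savez(f"{n}3.npz",**c)
    x0,x1,y0,y1=(200,420,130,290) if n=="top" else (200,400,130,280)
    cv2.imwrite(f"pics/{n}3.png",cv2.resize(c["pixels"][y0:y1,x0:x1,::-1],None,fx=3.6,fy=3.6))
E
```

```text
shift [ 0.     -0.0012  0.0006] turn [ 0.0006  0.0007 -0.0002] | pos [ 0.5895 -0.1013  0.2428] F [ 0.06  0.75 -1.14] M [-0.02  0.01 -0.01] t 5.72 grip 0.104
```

View pics/side3.png

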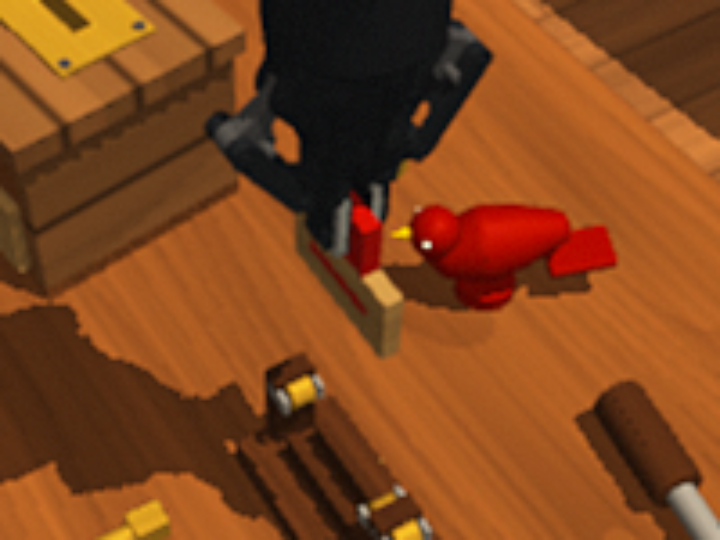

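View pics/top3.png

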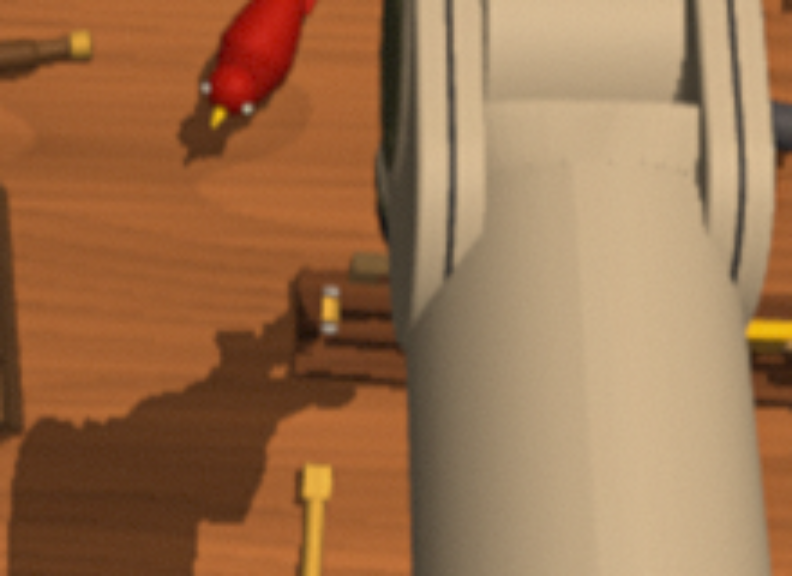

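The top view is mostly blocked by the arm. The side view shows the tally hanging upright, with its near lower foot corner at about (306,229), and the groove empty. Checking for slip and planning the move over.

```bash
python3 go.py .5891 .2442 .235 7.1;python3 - <<'E'
from h import *
c=dict(np.load("side3.npz"))
t=np.radians(-1.7);y=np.array([-np.sin(t),np.cos(t),0]);x=np.array([np.cos(t),np.sin(t),0])
m=np.array([.589,-.1019,.2338])
for sx in(-.005,.005): print(proj(c,m-y*.04+x*sx+[0,0,-.035]).round(1),proj(c,m-y*.04+x*sx+[0,0,.005]).round(1))
E
```

```text
shift [-0.3454  0.008  -0.0104] turn [ 0.0005 -0.1529 -0.0003] | pos [ 0.5895 -0.1013  0.2429] F [ 0.59  0.53 -0.91] M [-0.    0.01 -0.01] t 5.82 grip 0.104
[305.7 229.4] [306.8 214.5]
[310.6 227. ] [312.  212.1]
```

The projected corner at (306,229) matches the picture, so nothing slipped. Carrying it over to the box.

Emit:
send_rows --pt "0 -0.01 0 0 0 0 0" --pt "0 -0.03 0 -0.001 0 -0.01 0" --pt "0 -0.055 0 -0.002 0 -0.025 0" --pt "0 -0.08 0 -0.003 0 -0.04 0" --pt "0 -0.105 0 -0.003 0 -0.05 0" --pt "0 -0.13 0 -0.004 0 -0.06 0" --pt "0 -0.155 0 -0.005 0 -0.07 0" --pt "0 -0.18 0 -0.006 0 -0.08 0" --pt "0 -0.205 0 -0.007 0 -0.09 0" --pt "0 -0.225 0 -0.008 0 -0.1 0"

```text
clock: 6.65
position: [0.5872, 0.1285, 0.244]
ee_rot: [-0.518, 0.481, -0.481, 0.519]
ft_force: [-0.0, 0.6, -0.9]
grip_width: 0.107
```

```bash
python3 go.py .5891 .2442 .235 7.1
```

```text
shift [-0.1152  0.0091  0.0106] turn [-0.001  -0.0486 -0.001 ] | pos [0.5872 0.1285 0.244 ] F [-0.01  0.61 -0.87] M [-0.02 -0.03 -0.04] t 6.65 grip 0.107
```

Emit:
send_rows --pt "0 -0.02 0.001 0.002 0 -0.01 0" --pt "0 -0.04 0.002 0.004 0 -0.02 0" --pt "0 -0.06 0.003 0.006 0 -0.03 0" --pt "0 -0.08 0.005 0.008 0 -0.04 0" --pt "0 -0.1 0.007 0.0095 0 -0.045 0" --pt "0 -0.11 0.009 0.01 0 -0.0486 0" --pt "0 -0.115 0.009 0.0106 0 -0.0486 0" --pt "0 -0.115 0.009 0.0106 0 -0.0486 0" --pt "0 -0.115 0.009 0.0106 0 -0.0486 0"

```text
clock: 7.4
position: [0.5909, 0.2388, 0.2349]
ee_rot: [-0.529, 0.469, -0.47, 0.529]
ft_force: [-0.6, -0.7, -0.1]
grip_width: 0.103
```

Emit:
send_rows --pt "0 0 0 0 0 0 0" --pt "0 0 0 0 0 0 0" --pt "0 0 0 0 0 0 0" --pt "0 0 0 0 0 0 0" --pt "0 0 0 0 0 0 0" --pt "0 0 0 0 0 0 0"

```text
clock: 7.9
position: [0.5909, 0.239, 0.2349]
ee_rot: [-0.529, 0.469, -0.47, 0.529]
ft_force: [0.1, 0.1, -0.7]
grip_width: 0.107
```

```bash
python3 go.py .5891 .2442 .200 7.1;python3 - <<'E'
from workcell import *
import cv2,numpy as np
for n in("side",):
    c=camera(n);np.savez(f"{n}4.npz",**c)
    x0,x1,y0,y1=(150,290,60,200)
    cv2.imwrite(f"pics/{n}4.png",cv2.resize(c["pixels"][y0:y1,x0:x1,::-1],None,fx=4.2,fy=4.2))
E
```

```text
shift [-0.0054  0.0349 -0.0012] turn [-0.0011 -0.0046  0.0003] | pos [0.5909 0.239  0.2349] F [ 0.08  0.09 -0.67] M [-0.01 -0.08  0.01] t 7.9 grip 0.107
```

View pics/side4.png

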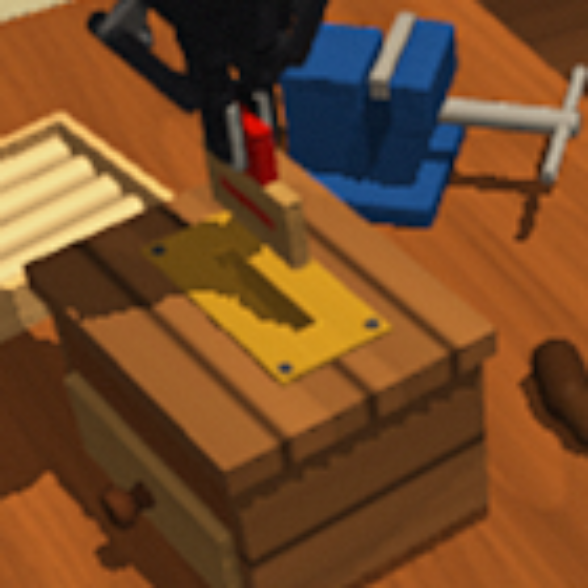

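The tally hangs over the plate, which is partly in shadow, and slightly short along the slot. Trimming the position and lowering to just above the plate.

Emit:
send_rows --pt "0 -0.0027 0.007 -0.0006 -0.001 -0.0025 0" --pt "0 -0.0054 0.015 -0.0012 -0.001 -0.0046 0" --pt "0 -0.0054 0.022 -0.0012 -0.001 -0.0046 0" --pt "0 -0.0054 0.028 -0.0012 -0.001 -0.0046 0" --pt "0 -0.0054 0.032 -0.0012 -0.001 -0.0046 0" --pt "0 -0.0054 0.032 -0.0012 -0.001 -0.0046 0" --pt "0 -0.0054 0.032 -0.0012 -0.001 -0.0046 0" --pt "0 -0.0054 0.032 -0.0012 -0.001 -0.0046 0" --pt "0 -0.0054 0.032 -0.0012 -0.001 -0.0046 0" --pt "0 -0.0054 0.032 -0.0012 -0.001 -0.0046 0"

```text
clock: 8.78
position: [0.5892, 0.2446, 0.2033]
ee_rot: [-0.53, 0.468, -0.468, 0.53]
ft_force: [-0.7, 1.0, -0.0]
grip_width: 0.103
```

```bash
python3 go.py .5891 .2442 .200 7.1;python3 - <<'E'
from workcell import *
from h import *
c=camera("side")
o=get_obs();p=o["position"];t=np.radians(7.1);y=np.array([-np.sin(t),np.cos(t),0]);x=np.array([np.cos(t),np.sin(t),0])
im=c["pixels"][:,:,::-1].copy()
x0,x1,y0,y1=(150,290,60,200);s=4.2
big=cv2.resize(im[y0:y1,x0:x1],None,fx=s,fy=s,interpolation=cv2.INTER_CUBIC)
m=p+[-.0005,-.0006,-.009]
for sx in(-.005,.005):
  for sy in(-.04,.04):
    for z in(-.035,.005):
      q=proj(c,m+x*sx+y*sy+[0,0,z]); print(sx,sy,z,q.round(1))
      cv2.circle(big,tuple(int(round(k)) for k in (q-[x0,y0]+.5)*s),3,(0,255,0),1)
cv2.imwrite("pics/side5.png",big)
E
```

```text
shift [ 0.0003  0.0033 -0.0002] turn [-0.0007  0.0003  0.0001] | pos [0.5892 0.2446 0.2033] F [-0.71  0.97 -0.  ] M [-0.02 -0.01  0.03] t 8.78 grip 0.103
-0.005 -0.04 -0.035 [219.8 134.3]
-0.005 -0.04 0.005 [217.6 119.7]
-0.005 0.04 -0.035 [200.7 117.1]
-0.005 0.04 0.005 [197.9 102.6]
0.005 -0.04 -0.035 [223.5 132.5]
0.005 -0.04 0.005 [221.4 117.9]
0.005 0.04 -0.035 [204.4 115.4]
0.005 0.04 0.005 [201.7 100.9]
```

View pics/side5.png

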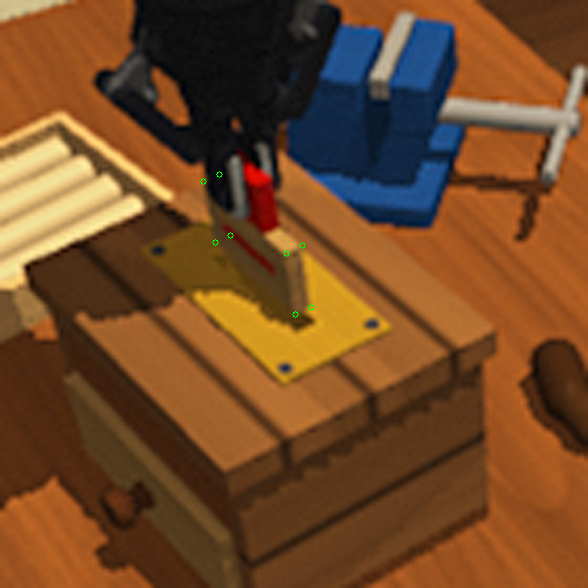

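The near foot corner at about (303,313) in the crop sits over the slot end, which agrees with the projection to about 1 px. Lowering gently to feel the entry.

Emit:
send_rows --pt "0 0 0.003 0 0 0 0" --pt "0 0 0.006 0 0 0 0" --pt "0 0 0.009 0 0 0 0" --pt "0 0 0.012 0 0 0 0" --pt "0 0 0.012 0 0 0 0"

```text
clock: 9.25
position: [0.5887, 0.2443, 0.1899]
ee_rot: [0.531, -0.468, 0.468, -0.53]
ft_force: [-0.5, 0.1, -0.1]
grip_width: 0.105
```

Emit:
send_rows --pt "0 0 0.003 0 0 0 0" --pt "0 0 0.006 0 0 0 0" --pt "0 0 0.009 0 0 0 0" --pt "0 0 0.009 0 0 0 0"

```text
clock: 9.58
position: [0.5888, 0.2443, 0.181]
ee_rot: [0.53, -0.468, 0.468, -0.53]
ft_force: [-0.1, -0.4, -1.4]
grip_width: 0.103
```

```bash
python3 go.py .5891 .2442 .200 7.1
```

```text
shift [ 0.0001 -0.019   0.0003] turn [0.001  0.0003 0.0005] | pos [0.5888 0.2443 0.181 ] F [-0.09 -0.4  -1.43] M [ 0.05 -0.01 -0.03] t 9.58 grip 0.103
```

The foot is 13 mm into the slot with no side force. Driving it past the rollers.

Emit:
send_rows --pt "0 0 0.003 0 0 0 0" --pt "0 0 0.006 0 0 0 0" --pt "0 0 0.009 0 0 0 0" --pt "0 0 0.012 0 0 0 0" --pt "0 0 0.015 0 0 0 0" --pt "0 0 0.015 0 0 0 0"

```text
clock: 10.08
position: [0.5894, 0.2446, 0.1669]
ee_rot: [-0.53, 0.468, -0.468, 0.53]
ft_force: [1.7, 0.9, -0.3]
grip_width: 0.103
```

Emit:
send_rows --pt "0 0 0.003 0 0 0 0" --pt "0 0 0.006 0 0 0 0" --pt "0 0 0.009 0 0 0 0" --pt "0 0 0.011 0 0 0 0" --pt "0 0 0.011 0 0 0 0" --pt "0 0 0.011 0 0 0 0"

```text
clock: 10.58
position: [0.5889, 0.2442, 0.1552]
ee_rot: [0.53, -0.468, 0.468, -0.53]
ft_force: [1.4, 0.4, -1.8]
grip_width: 0.102
```

```bash
python3 go.py .5891 .2442 .155 7.1
```

```text
shift [0.     0.0002 0.0002] turn [0.0008 0.0002 0.0005] | pos [0.5889 0.2442 0.1552] F [ 1.41  0.44 -1.77] M [ 0.28 -0.39  0.09] t 10.58 grip 0.102
```

The foot is seated between the rollers. Releasing, then checking that it stays before pushing.

Emit:
send_rows --pt "40 0 0 0 0 0 0" --pt "40 0 0 0 0 0 0" --pt "40 0 0 0 0 0 0" --pt "40 0 0 0 0 0 0" --pt "40 0 -0.015 0 0 0 0" --pt "40 0 -0.03 0 0 0 0" --pt "40 0 -0.045 0 0 0 0" --pt "40 0 -0.055 0 0 0 0" --pt "20 0 -0.055 0 0 0 0" --pt "0 0 -0.055 0 0 0 0" --squeeze 60

```text
clock: 11.42
position: [0.5892, 0.2445, 0.2109]
ee_rot: [-0.53, 0.468, -0.468, 0.53]
ft_force: [-0.2, -0.1, -0.3]
grip_width: 0.129
```

Emit:
send_rows --pt "0 0 0 0 0 0 0" --pt "0 0 0 0 0 0 0" --pt "0 0 0 0 0 0 0" --pt "0 0 0 0 0 0 0" --pt "0 0 0 0 0 0 0"

```text
clock: 11.83
position: [0.589, 0.2444, 0.2105]
ee_rot: [0.53, -0.468, 0.468, -0.53]
ft_force: [-0.1, 0.5, -0.1]
grip_width: 0.002
```

```bash
python3 go.py .5889 .2442 .181 7.1; python3 - <<'E'
from workcell import *
import cv2
c=camera("side");x0,x1,y0,y1=(150,290,60,200)
cv2.imwrite("pics/side6.png",cv2.resize(c["pixels"][y0:y1,x0:x1,::-1],None,fx=4.2,fy=4.2))
E
```

```text
shift [ 0.0002  0.0295 -0.0001] turn [0.0005 0.0003 0.0003] | pos [0.589  0.2444 0.2105] F [-0.07  0.51 -0.1 ] M [-0.02  0.02  0.01] t 11.83 grip 0.002
```

View pics/side6.png

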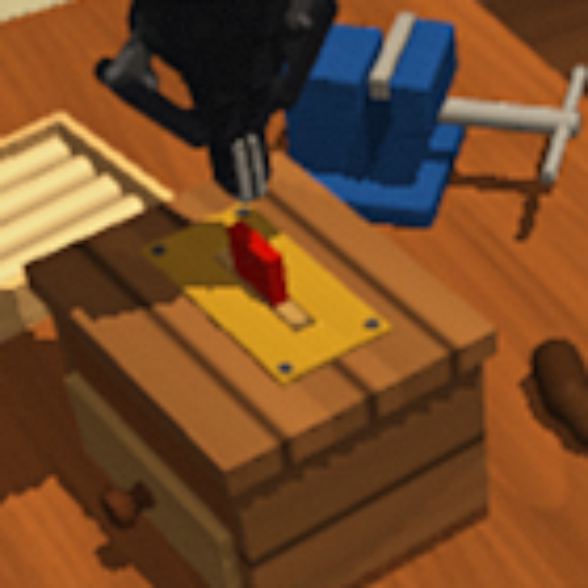

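The tally is held upright in the slot, tab at (257,262) in the crop. The shut fingers are above it, so I'm pushing it down.

Emit:
send_rows --pt "0 0 0.008 0 0 0 0" --pt "0 0 0.016 0 0 0 0" --pt "0 0 0.023 0 0 0 0" --pt "0 0 0.028 0 0 0 0" --pt "0 0 0.032 0 0 0 0" --pt "0 0 0.036 0 0 0 0" --pt "0 0 0.04 0 0 0 0"

```text
clock: 12.47
position: [0.5894, 0.2446, 0.171]
ee_rot: [-0.53, 0.468, -0.468, 0.53]
ft_force: [0.6, 0.1, 3.9]
grip_width: 0.0
```

Emit:
send_rows --pt "0 0 0.004 0 0 0 0" --pt "0 0 0.008 0 0 0 0" --pt "0 0 0.012 0 0 0 0" --pt "0 0 0.016 0 0 0 0" --pt "0 0 0.016 0 0 0 0"

```text
clock: 12.88
position: [0.5885, 0.2441, 0.1535]
ee_rot: [0.531, -0.468, 0.468, -0.529]
ft_force: [0.4, -0.5, -0.2]
grip_width: -0.0
```

```bash
python3 go.py .5889 .2442 .154 7.1; python3 - <<'E'
from workcell import *
import cv2
c=camera("side");x0,x1,y0,y1=(150,290,60,200)
cv2.imwrite("pics/side7.png",cv2.resize(c["pixels"][y0:y1,x0:x1,::-1],None,fx=4.2,fy=4.2))
E
```

```text
shift [-0.     -0.0005  0.0004] turn [0.0017 0.0003 0.0007] | pos [0.5885 0.2441 0.1535] F [ 0.44 -0.47 -0.15] M [-0.04 -0.03 -0.01] t 12.88 grip -0.0
```

View pics/side7.png

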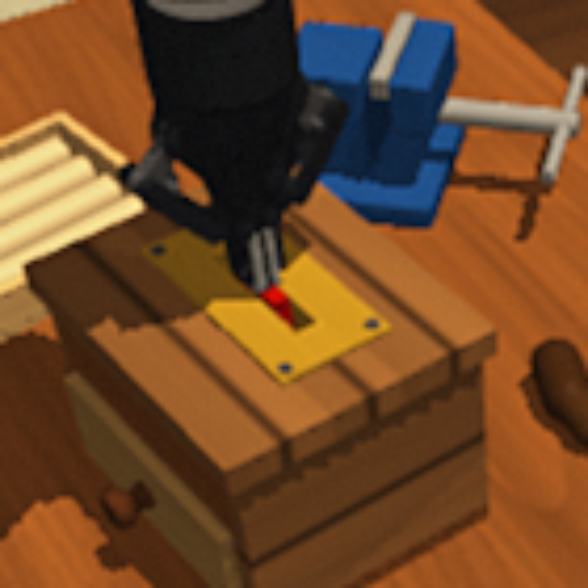

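Some red still shows at the slot, around (280,303) in the crop, so it may be caught mid-drop. Waiting a few rows, then raising for another look.

Emit:
send_rows --pt "0 0 0 0 0 0 0" --pt "0 0 0 0 0 0 0" --pt "0 0 -0.015 0 0 0 0" --pt "0 0 -0.035 0 0 0 0" --pt "0 0 -0.055 0 0 0 0" --pt "0 0 -0.055 0 0 0 0" --pt "0 0 -0.055 0 0 0 0"

```text
clock: 13.52
position: [0.5895, 0.2449, 0.211]
ee_rot: [-0.529, 0.468, -0.468, 0.531]
ft_force: [-0.4, -0.2, -0.7]
grip_width: -0.003
```

```bash
python3 go.py .5889 .2442 .154 7.1; python3 - <<'E'
from workcell import *
import cv2
c=camera("side");x0,x1,y0,y1=(150,290,60,200)
cv2.imwrite("pics/side8.png",cv2.resize(c["pixels"][y0:y1,x0:x1,::-1],None,fx=4.2,fy=4.2))
E
```

```text
shift [ 0.0006  0.057  -0.0008] turn [-0.0022  0.0003 -0.0003] | pos [0.5895 0.2449 0.211 ] F [-0.36 -0.24 -0.7 ] M [ 0.01  0.05 -0.  ] t 13.52 grip -0.003
```

View pics/side8.png

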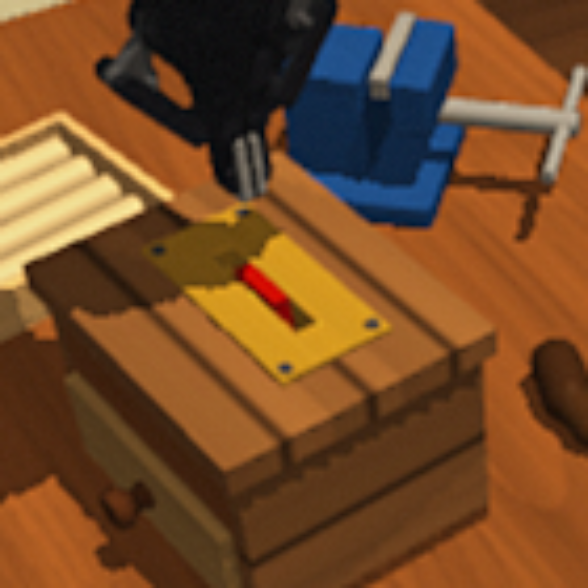

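```bash
python3 - <<'E'
from workcell import *
from h import *
c=camera("side");im=c["pixels"];P=depthpts(c);hsv=cv2.cvtColor(im,cv2.COLOR_RGB2HSV).astype(int)
m=((hsv[...,0]<6)|(hsv[...,0]>174))&(hsv[...,1]>190)&(hsv[...,2]>60)
m[:,:190]=0;m[:,240:]=0;m[:100]=0;m[150:]=0
for v,u in zip(*np.nonzero(m)): print(u,v,im[v,u],P[v,u].round(4))
pl=P[120:150,195:240].reshape(-1,3); print(np.round(np.percentile(pl[:,2],[25,50,75]),4))
cv2.imwrite("pics/side9.png",cv2.resize(im[105:155,185:245,::-1],None,fx=12,fy=12,interpolation=cv2.INTER_CUBIC))
E
```

```text
208 123 [88  9 10] [0.5862 0.2611 0.1536]
209 123 [167   8   3] [0.5883 0.2603 0.1532]
206 124 [95 16  7] [0.5809 0.261  0.153 ]
207 124 [92  0  1] [0.5839 0.2628 0.1505]
208 124 [134   5   4] [0.5855 0.2604 0.1515]
209 124 [198   8   4] [0.5872 0.2585 0.152 ]
210 124 [209   9   2] [0.5889 0.2563 0.1528]
206 125 [85 20 12] [0.5793 0.2577 0.153 ]
207 125 [100   0   1] [0.5817 0.2576 0.152 ]
208 125 [190  11   5] [0.5842 0.258  0.1507]
209 125 [224  15   4] [0.5853 0.2544 0.1527]
210 125 [213  11   3] [0.5881 0.2554 0.1508]
211 125 [209   2   0] [0.5898 0.2534 0.1514]
212 125 [203  44  10] [0.5936 0.2573 0.1472]
207 126 [94  4  4] [0.5806 0.2555 0.151 ]
208 126 [162   1   1] [0.5818 0.2523 0.1526]
209 126 [209  14   3] [0.5832 0.2495 0.1539]
210 126 [215  15   3] [0.5851 0.248  0.1541]
211 126 [211  15   6] [0.5887 0.2515 0.1503]
212 126 [209   0   0] [0.5895 0.2469 0.153 ]
213 126 [206  47  12] [0.5926 0.249  0.1503]
209 127 [145   0   2] [0.5831 0.2504 0.1505]
210 127 [202  10   2] [0.5842 0.2468 0.1524]
211 127 [217  13   0] [0.5865 0.2466 0.1516]
212 127 [211  10   3] [0.5884 0.245
[... 1213 characters left out ...]
 0.152 ]
215 132 [138   4   3] [0.5861 0.2245 0.1525]
216 132 [125   3   4] [0.5876 0.2222 0.1534]
217 132 [119   5   8] [0.5909 0.2246 0.1503]
218 132 [112  16  11] [0.5934 0.225  0.1489]
215 133 [87 13  3] [0.5854 0.2237 0.1505]
216 133 [108   1   6] [0.5881 0.2247 0.1486]
217 133 [125   1   4] [0.5902 0.2238 0.1483]
218 133 [125   8   8] [0.5923 0.2231 0.1478]
216 134 [126  15   3] [0.5879 0.2252 0.1454]
217 134 [123   0   8] [0.59   0.2243 0.1451]
218 134 [129   1   7] [0.5935 0.2273 0.1415]
217 135 [128  17   5] [0.5898 0.2249 0.1419]
218 135 [124   0   6] [0.5924 0.2254 0.1404]
219 135 [106  20   6] [0.5961 0.2287 0.1365]
219 136 [99  9  5] [0.5953 0.2276 0.1346]
[0.1465 0.1483 0.1495]
```

View pics/side9.png

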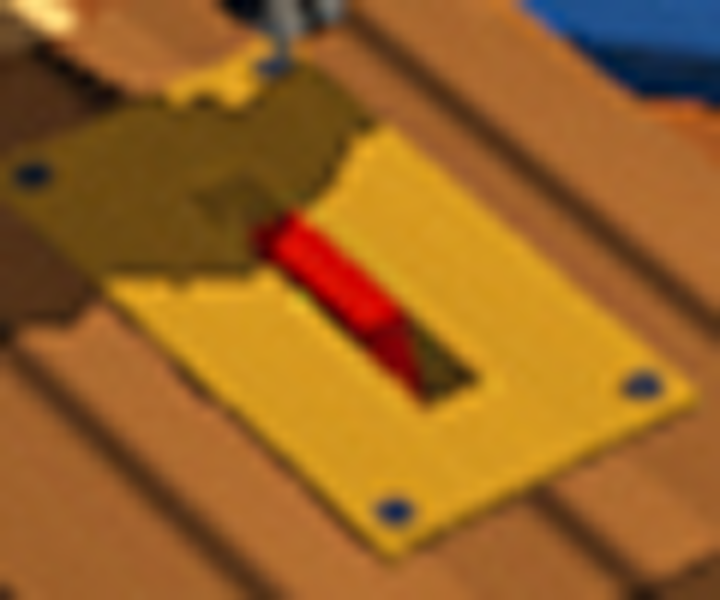

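The tab top sits level about 3 mm above the plate, with the rollers apparently still gripping the shoulder corners. I'll push a little deeper in small steps, watching the force.

Emit:
send_rows --pt "0 0.0006 0.02 0 0 0 0" --pt "0 0.0006 0.04 0 0 0 0" --pt "0 0.0006 0.051 0 0 0 0" --pt "0 0.0006 0.055 0 0 0 0" --pt "0 0.0006 0.057 0 0 0 0" --pt "0 0.0006 0.058 0 0 0 0"

```text
clock: 14.12
position: [0.5892, 0.2441, 0.1521]
ee_rot: [-0.53, 0.468, -0.468, 0.53]
ft_force: [0.3, -0.7, 0.5]
grip_width: 0.001
```

Emit:
send_rows --pt "0 0 0.0008 0 0 0 0" --pt "0 0 0.0008 0 0 0 0"

```text
clock: 14.28
position: [0.5895, 0.2441, 0.1518]
ee_rot: [-0.53, 0.468, -0.468, 0.53]
ft_force: [-0.6, 0.3, -0.4]
grip_width: 0.0
```

```bash
python3 - <<'E'
from workcell import *
import cv2
c=camera("side")
cv2.imwrite("pics/side10.png",cv2.resize(c["pixels"][105:155,185:245,::-1],None,fx=10,fy=10,interpolation=cv2.INTER_CUBIC))
E
```

```text
(no output)
```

View pics/side10.png

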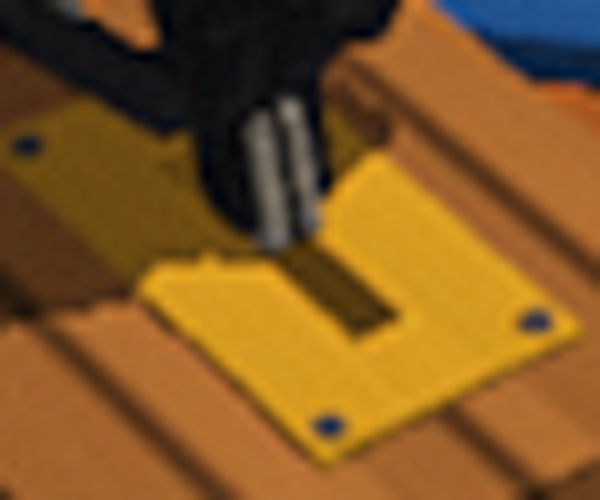

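It has dropped, and the near part of the slot is now empty. Raising the gripper clear, then a last check.

Emit:
send_rows --pt "0 0 -0.015 0 0 0 0" --pt "0 0 -0.04 0 0 0 0" --pt "0 0 -0.07 0 0 0 0" --pt "0 0 -0.1 0 0 0 0" --pt "0 0.02 -0.11 -0.03 0 0 0" --pt "0 0.04 -0.11 -0.06 0 0 0" --pt "0 0.06 -0.11 -0.09 0 0 0" --pt "0 0.08 -0.11 -0.12 0 0 0" --pt "0 0.09 -0.11 -0.14 0 0 0" --pt "0 0.09 -0.11 -0.14 0 0 0"

```text
clock: 15.17
position: [0.4593, 0.1347, 0.262]
ee_rot: [0.53, -0.468, 0.47, -0.529]
ft_force: [0.4, -0.9, -0.1]
grip_width: 0.001
```

```bash
python3 - <<'E'
from workcell import *
import cv2
for n in("side","top"): cv2.imwrite(f"pics/{n}11.png",camera(n)["pixels"][:,:,::-1])
E
```

```text
(no output)
```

View pics/side11.png

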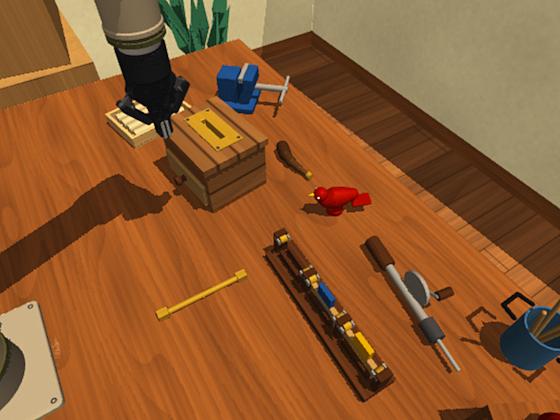

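View pics/top11.png

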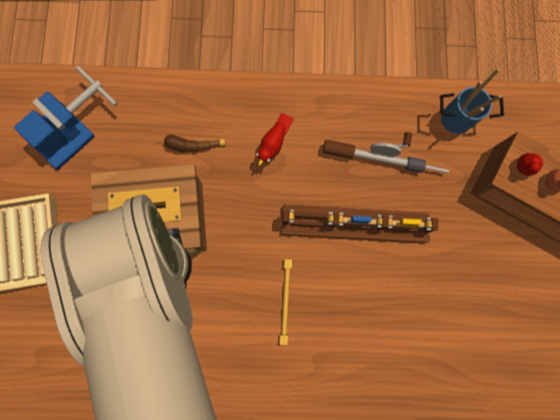

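The slot at (213,128) in the side view is empty. Blue and yellow are still in the rail, and everything else is where it was. Handing in.

```bash
python3 -c "
from workcell import *
print(hand_in())"
```

```text
the job is handed in; nothing more can be done
None
```

The red tally is posted: I pulled it straight up out of its catch and lowered it foot first through the brass slot. I let go with the rollers holding it, then pushed the tab down with the shut fingers. The job is handed in at about 15 s on the robot's clock.

- **Slot position:** both cameras agreed to about 1.5 mm, and the foot went in with almost no side force.
- **First push fell short:** the tally stayed held with its tab about 3 mm above the plate. A second push, about 2 mm deeper, sent it through.
- **Last pictures:** the slot is empty, and the blue and yellow tallies are still in the rail. The dove, drill, horn and rod look unmoved, and the gripper is clear of everything.
- **Not checked:** I did not see the tally on the box floor itself. That it dropped inside is judged from the empty slot and the lack of resistance.

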